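Three walnuts from the click dispenser

ROBOT

A 7-joint arm with a two-finger parallel gripper is mounted at the origin on a cart in front of the work surface, level with it; the furniture and walls round the work are solid. World frame = base frame: x ahead of the robot, y to its left, z up, the work surface at z = 0. Lengths are in mm, angles in rad, forces in N, time in s.
With the tool pointing down it reaches from about 425 to 875 mm from the base axis. Payload 9.9 kg.
Tool frame: the origin (TCP) lies midway between the tips of the shut fingers; the grasp point (between the pads) lies 19 mm behind it (env.pinch_z is the distance from the TCP to the grasp point, in mm); z points along the fingers, y is the line along which they close (so a half turn about z gives the same grasp; the last joint's range is limited). The gripper opens to 85 mm and grips with 20 to 120 N. Pads are 22 mm wide; open, the fingers measure 114 mm over their backs; the gripper's body (76 mm by 85 mm) begins 54 mm behind the grasp point. The pads swing forward as they close: fully open they stand 13 mm farther back than shut.
Start: joints at [-1.351, 0.576, 0.025, 1.437, -0.015, 1.129, -0.057], TCP at [201.918, 644.095, 231.289] pointing down, gripper open.
Joint ranges: [-2.76, 2.76], [-0.34, 2.15], [-1.52, 1.57], [0.19, 2.46], [-1.09, 4.23], [0.17, 1.99], [-2.82, 2.82]. Speed limits (rad/s): [2.22, 2.22, 3.01, 3.01, 3.14, 3.14, 3.14].

INTERFACE

Orientations are given as a rotation vector (axis times angle).
In Python, from cell import env gives the robot as it stands. The module is installed in compiled form; this text tells all that it offers.
- The arm moves only by the tool move_arm, never from a script. Its argument "targets" is a list of rows, each a list of 5 numbers: the finger opening in m, from 0 to 0.0854, then the shift along the tool's x, y, z in m, then the turn about the tool's z in degrees. In form: [[jaw, dx, dy, dz, spin], ...]. A call has 1 to 8 rows; each row shifts and turns the commanded pose from where the row before left it, along the tool's axes as they then stand; what a row does not reach is not made up. A row lasts 1/10 s, in which the tool goes at most 50 mm and 8.59 degrees, less where a joint would pass 70% of its speed; a pose out of reach is approached as far as the arm can. A call is refused whole if a number of a shift passes 0.05 or a number of a turn 8.59, either way. A call with a gripper value outside its range is refused whole. The fingers move at their own pace and stop on an object; "newtons" is the grip in N (left out, the last holds). Time passes only in rows, so rows that do not move let the fingers close. It gives the time, the measured TCP pose, the force, the opening and the grip force at its end, in the units of the state.
- env.get_state(): the state, without advancing time (a new reading comes with each control period).
- env.read_camera(name): name is "scene" or "top" or "wrist"; returns (picture, depth): 400x640x3 uint8, red, green, blue; 400x640 float32, mm along the optical axis (not along the pixel's ray), 0 where there is no reading.
- env.calibration(name): a dict with "camera_matrix" (3x3 intrinsics, pixels), "dist_coeffs" ([k1, k2, p1, p2, k3] as OpenCV has them; the pictures are not rectified), "rvec" (rotation vector, rad) and "tvec" (3), from world to camera coordinates, as OpenCV has them; the wrist camera has in their place "tool_from_camera" (4x4, takes a point from camera to tool coordinates, whose origin is the TCP and whose axes are the flange's). Camera axes: x right, y down, z forward; pixel columns grow to the right and rows downward; lengths in mm; the calibration is good to about 2 mm. A picture is of the moment at which its call begins: read the wrist's pose just before it. calibration takes no time and is no camera call.
- env.hand_in(): hands the job in; it is judged then, once.
Trained networks look in the newest picture that a camera, given by its name, has taken for a name from the list of things; names that differ only in an ending like _2 or _b are one class to them, and where a whole thing is asked for, a point or a joint stands for the part that bears it (a point fixed in the world has none). Each returns a list of dicts, best first, with "score" (0 to 1); they miss things now and then, are a little off and sometimes report something else, mostly with a low value. They report only what shows in the picture. A call takes as long as a camera call.
- env.trace(label, camera): "mask" (400x640 bool, what is visible of it).
- env.pinpoint(label, camera): "position" ([x, y, z] in mm, in the coordinates of the camera as it stood for that picture, good to about 4 mm: a listed point, or the origin of a listed thing).
The state is a dict: "clock": time; "qpos": joint angles; "dq": joint speeds; "joint_torque": joint torques, N m; "tcp_pos": TCP position; "orientation": TCP orientation; "force": force on the tool from outside, world axes, zero at the start; "torque": the same for the moment, N m; "gripper_width": finger opening in mm; "finger_force": force on a finger pad.
Only numpy, scipy, OpenCV 4.12 (cv2) and the standard library are available. Lean on these libraries where they do the work, as an engineer would, in place of code of your own. Each camera call takes 0.05 s, during which the arm holds its last target. There are 200 camera calls.

TASK

Stand the white mug on the worktop under the spout of the walnut dispenser and pull out the catch that locks the dispenser's knob. Turn the knob clockwise exactly three clicks so that three walnuts, no more, drop into the mug standing there, then set the mug with its three walnuts upright on the chopping board and let go. Do not push the small cream cup or the salt shaker away.

Things in the scene. Friction and masses are not known exactly. Their poses are not given: they have to be found in the camera images.
- dispenser: Fixed walnut dispenser, white and steel. Origin on the worktop below the knob's upright axis; -x is its front, z up. Clear round hopper, radius 69, from 159 mm to its flat lid at 213 mm. Below it an open steel chute 56 mm wide; its lip is 81 mm in front of the axis, underside 115 mm high. Foot plate x -45 to +80, y +-75, 8 mm high; column behind. Free space under the chute from x -45 forward.
- spout (a point): Point 96 mm in front of the dispenser's axis and 118 mm high, 15 mm beyond the chute's lip: the walnuts fall within about 15 mm of the vertical line through it. The mug's middle belongs below it.
- knob (a joint): Turn of the knob in rad, 0 at the start, growing clockwise seen from above; it turns no other way. A spring detent holds it at every 0.785 rad (one click); let go past halfway it settles into the next. Each click drops one walnut, in its second half. Turning takes about 0.1 N m. Blocked within 0.06 rad while the catch is in.
- knob_grip (a point): On the knob's upright axis, 246 mm high. The knob is a black upright paddle 14 mm thick, 56 long, 36 high (top 260 mm) on a round skirt of radius 30 (top 224 mm) with two small teeth. At joint value 0 its length lies along the dispenser's y, its thickness along x. Grip across the thickness.
- catch (a joint): Travel of the knob's catch in m: 0 (up to 0.002) pushed in, locked; grows as it is pulled out to the front, along the dispenser's -x, away from the knob; stop at 0.014, free from 0.010 on. Takes about 2 N and stays where it is left.
- catch_tab (a point): Middle of the black tab of the catch, 241 mm high, on the lid, 53 mm in front of the knob's axis when locked. The tab is 10 mm thick (dispenser x), 12 wide (dispenser y) and stands from the lid (213 mm) to 249 mm. Rails 4 mm high lie beside it on the lid, out to 11 mm: grip above them.
- mug: White mug with one handle, 0.3 kg, 94 mm high, body 82 mm across, mouth about 72 mm inside, loose, upright. Origin under it, about 10 mm off its middle (see mug_middle); z up. Carried by its handle, the gripper stays clear of the chute when the handle points away from the dispenser's front.
- mug_middle (a point): Centre of the mug's underside, on its axis, at the height of its foot.
- mug_handle (a point): Middle of the upright part of the mug's handle, 65 mm from the mug's axis, 60 mm above its foot. The upright part is 12 mm thick (across the line from the axis to the handle), 16 mm deep along that line, and free from 26 to 79 mm height; the handle's top is 84 mm high.
- board: Fixed wooden chopping board, 190 mm (its x) by 300 mm (its y), top 22 mm above the worktop. Origin in the middle of its underside. It lies on the left or the right, the mug on the other side.
- walnut_1: Walnut, a hard ball 27 mm across, origin at its centre; first in order to the outlet when the knob turns clockwise. At the start in the hopper, 46 mm from the knob's axis.
- walnut_2: Walnut, a hard ball 27 mm across, origin at its centre; second in order to the outlet when the knob turns clockwise. At the start in the hopper, 46 mm from the knob's axis.
- walnut_3: Walnut, a hard ball 27 mm across, origin at its centre; third in order to the outlet when the knob turns clockwise. At the start in the hopper, 46 mm from the knob's axis.
- walnut_4: Walnut, a hard ball 27 mm across, origin at its centre; fourth in order to the outlet when the knob turns clockwise. At the start in the hopper, 46 mm from the knob's axis.
- walnut_5: Walnut, a hard ball 27 mm across, origin at its centre; fifth in order to the outlet when the knob turns clockwise. At the start in the hopper, 46 mm from the knob's axis.
- cup_cream: Small cream cup without handle, 52 mm across, 60 mm high, loose, behind the work; bystander. Origin under its middle.
- shaker: Salt shaker, 44 mm across, 90 mm high, loose, behind the work; bystander. Origin under its middle.

How it is judged:
By the outcome, as a careful person would: the job done as asked, in the order asked, and still so for the second after the job is handed in, with the robot touching nothing.
It also fails if it takes over 72 s, if anything falls off the work surface, if the arm or the gripper's body presses on something with over 40 N, if the wrist force passes 120 N, or if a joint passes its speed limit or range.

## Working session

There is one attempt and no reset: what is moved stays moved. The work goes in short steps, Python scripts to look and compute and a tool call to move; the robot and the scene stay as the last step left them, time stands still between calls to the robot, and variables do not carry over. Pictures are saved under pics/ and viewed, at most 13 in all, crops included, and the job is handed in when it is done.

Besides the shell and the picture viewer there is one more tool, called after "Request:" as a command line: name --pt "numbers of a row" for each row, then --argument value for the rest. move_arm: Moves the arm, as the interface text tells. Its arguments: {"type":"object","properties":{"targets":{"type":"array"},"newtons":{"type":"number"}},"required":["targets"]}

```bash
mkdir -p pics; cat > h.py <<'E'
import numpy as np, cv2
from cell import env
from scipy.spatial.transform import Rotation as R
def T(cam):
    c=env.calibration(cam)
    if cam=="wrist":
        s=env.get_state(); M=np.eye(4); M[:3,:3]=R.from_rotvec(s["orientation"]).as_matrix(); M[:3,3]=s["tcp_pos"]
        return M@np.array(c["tool_from_camera"])
    M=np.eye(4); M[:3,:3]=cv2.Rodrigues(np.array(c["rvec"],float))[0]; M[:3,3]=np.ravel(c["tvec"]); return np.linalg.inv(M)
def pin(l,cam,n=2):
    M=T(cam); return [(np.round((M@np.r_[d["position"],1])[:3],1).tolist(),round(d["score"],2)) for d in env.pinpoint(l,cam)[:n]]
def snap(cam,name):
    p,d=env.read_camera(cam); cv2.imwrite(f"pics/{name}.png",p[:,:,::-1]); return p,d
def st():
    s=env.get_state(); Rm=R.from_rotvec(s["orientation"]).as_matrix()
    print(s["clock"],np.round(s["tcp_pos"],1),"x",np.round(Rm[:,0],3),"y",np.round(Rm[:,1],3),"z",np.round(Rm[:,2],3),"q",np.round(s["qpos"],2),"w",s["gripper_width"],"F",np.round(s["force"],1))
def cloud(cam,d,mask):
    c=env.calibration(cam); K=np.array(c["camera_matrix"],float); v,u=np.nonzero(mask&(d>0)); z=d[v,u]
    p=cv2.undistortPoints(np.c_[u,v].astype(float)[:,None],K,np.array(c["dist_coeffs"],float))[:,0]
    return np.c_[p*z[:,None],z,np.ones(len(z))]@T(cam).T[:,:3]
E
python3 - <<'E'
from h import *
st()
for cam in("scene","top"):
    snap(cam,cam+"0")
    for l in "dispenser spout knob_grip catch_tab mug mug_middle mug_handle board cup_cream shaker".split(): print(cam,l,pin(l,cam))
E
```

```text
0.0 [201.8 643.7 230.5] x [-0.954  0.299 -0.   ] y [ 0.299  0.954 -0.002] z [-0.    -0.002 -1.   ] q [-1.35  0.58  0.02  1.44 -0.02  1.13 -0.06] w 85.44445308436813 F [ 1.1 -0.2  0. ]
scene dispenser [([651.2, -1.7, 3.9], 0.81)]
scene spout [([557.2, -12.5, 118.4], 0.79)]
scene knob_grip [([651.1, 1.2, 246.2], 0.92), ([476.8, 259.4, 0.9], 0.4)]
scene catch_tab [([601.2, -4.4, 242.9], 0.62)]
scene mug [([512.4, -288.0, 3.4], 0.91), ([478.3, -339.0, 59.9], 0.66)]
scene mug_middle [([522.4, -289.0, 3.7], 0.69)]
scene mug_handle [([478.7, -335.4, 58.3], 0.73)]
scene board [([478.6, 259.8, -1.0], 0.95)]
scene cup_cream []
scene shaker [([746.0, -163.6, 0.5], 0.74)]
top dispenser [([650.3, 1.0, 1.0], 0.83)]
top spout [([561.6, -10.7, 115.7], 0.96), ([748.1, 213.0, 0.2], 0.56)]
top knob_grip [([651.1, -1.8, 241.9], 0.89), ([514.3, -287.9, -2.9], 0.68)]
top catch_tab [([600.4, -2.2, 237.1], 0.52)]
top mug [([514.8, -288.8, -3.5], 0.9), ([650.0, -2.0, 243.3], 0.63)]
top mug_middle [([522.8, -281.3, 0.6], 0.84)]
top mug_handle [([484.1, -337.6, 61.3], 0.79), ([596.2, -3.9, 241.2], 0.74)]
top board [([474.6, 259.4, 1.0], 0.84)]
top cup_cream [([747.0, 211.9, 0.6], 0.63), ([475.4, 262.7, -3.6], 0.43)]
top shaker [([748.0, -163.4, -2.0], 0.46)]
```

```bash
python3 -c "
import cv2,numpy as np
cv2.imwrite('pics/both.png',cv2.resize(np.vstack([cv2.imread('pics/scene0.png'),cv2.imread('pics/top0.png')]),None,fx=.75,fy=.75))"
```

```text
(no output)
```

View pics/both.png

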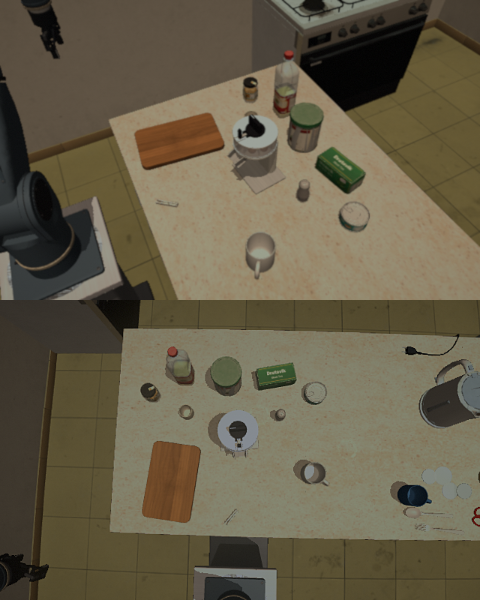

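The scene camera (upper half) and top camera (lower half) agree. The dispenser is mid-table, the board is on the left, and the mug is on the right with its handle towards the robot and right. In the stacked view the mug is near (312,470) in the top picture and its handle near (322,484). I'll plan the move to above the handle.

```bash
cat >> h.py <<'E'
def plan(wps,jaw,step=46,dsp=8.4,start=None):
    """wps: (x,y,z,yaw of tool x in deg, world); prints rows in tool axes"""
    s=env.get_state(); x=R.from_rotvec(s["orientation"]).as_matrix()[:,0]
    p=np.array(s["tcp_pos"],float); a=np.degrees(np.arctan2(x[1],x[0])); rows=[]
    if start is not None: p,a=np.array(start[:3],float),start[3]
    for w in wps:
        d=np.array(w[:3])-p; da=(a-w[3]+180)%360-180
        n=max(1,int(np.ceil(max(np.linalg.norm(d)/step,abs(da)/dsp)-.02)))
        for k in range(n,0,-1):
            e=(np.array(w[:3])-p)/k; c,q=np.cos(np.radians(a)),np.sin(np.radians(a))
            X,Y=np.array([c,q,0]),np.array([q,-c,0])
            r=[round(e@X/1000,3),round(e@Y/1000,3),round(-e[2]/1000,3),round(((a-w[3]+180)%360-180)/k,1)]
            p=p+1000*(r[0]*X+r[1]*Y)-[0,0,1000*r[2]]; a-=r[3]; rows.append([jaw]+r)
    for i in range(0,len(rows),8): print(str(rows[i:i+8]).replace(" ",""))
    print("end",np.round(p,1),round(a,1))
E
python3 -c "
from h import *
plan([(400,450,310,120),(480,0,320,70),(480,-337,230,51)],.04)"
```

```text
[[0.04,np.float64(-0.035),np.float64(-0.018),np.float64(-0.011),np.float64(6.1)],[0.04,np.float64(-0.037),np.float64(-0.014),np.float64(-0.011),np.float64(6.1)],[0.04,np.float64(-0.038),np.float64(-0.01),np.float64(-0.011),np.float64(6.1)],[0.04,np.float64(-0.039),np.float64(-0.006),np.float64(-0.011),np.float64(6.1)],[0.04,np.float64(-0.04),np.float64(-0.002),np.float64(-0.012),np.float64(6.1)],[0.04,np.float64(-0.04),np.float64(0.003),np.float64(-0.011),np.float64(6.0)],[0.04,np.float64(-0.039),np.float64(0.006),np.float64(-0.012),np.float64(6.1)],[0.04,np.float64(-0.043),np.float64(-0.016),np.float64(-0.001),np.float64(5.0)]]
[[0.04,np.float64(-0.044),np.float64(-0.012),np.float64(-0.001),np.float64(5.0)],[0.04,np.float64(-0.045),np.float64(-0.008),np.float64(-0.001),np.float64(5.0)],[0.04,np.float64(-0.046),np.float64(-0.004),np.float64(-0.001),np.float64(5.0)],[0.04,np.float64(-0.046),np.float64(0.0),np.float64(-0.001),np.float64(5.0)],[0.04,np.float64(-0.045),np.float64(0.004),np.float64(-0.001),np.float64(5.0)],[0.04,np.float64(-0.045),np.float64(0.008),np.float64(-0.001),np.f
[... 208 characters left out ...]
(0.02),np.float64(-0.001),np.float64(5.0)],[0.04,np.float64(-0.04),np.float64(0.014),np.float64(0.011),np.float64(2.4)],[0.04,np.float64(-0.039),np.float64(0.016),np.float64(0.011),np.float64(2.4)],[0.04,np.float64(-0.038),np.float64(0.018),np.float64(0.011),np.float64(2.4)],[0.04,np.float64(-0.037),np.float64(0.019),np.float64(0.011),np.float64(2.4)],[0.04,np.float64(-0.037),np.float64(0.021),np.float64(0.012),np.float64(2.3)],[0.04,np.float64(-0.036),np.float64(0.022),np.float64(0.011),np.float64(2.4)],[0.04,np.float64(-0.034),np.float64(0.024),np.float64(0.012),np.float64(2.3)]]
[[0.04,np.float64(-0.034),np.float64(0.025),np.float64(0.011),np.float64(2.4)]]
end [ 480.  -337.   230.3] 51.0
```

Request:
move_arm --pt "0.04 -0.035 -0.018 -0.011 6.1" --pt "0.04 -0.037 -0.014 -0.011 6.1" --pt "0.04 -0.038 -0.01 -0.011 6.1" --pt "0.04 -0.039 -0.006 -0.011 6.1" --pt "0.04 -0.04 -0.002 -0.012 6.1" --pt "0.04 -0.04 0.003 -0.011 6.0" --pt "0.04 -0.039 0.006 -0.012 6.1" --pt "0.04 -0.043 -0.016 -0.001 5.0"

```text
clock: 1.9
tcp_pos: [410.3, 404.7, 312.3]
orientation: [1.694, 2.644, 0.005]
force: [1.4, -0.3, 0.4]
gripper_width: 40.1
finger_force: 0.0
```

```bash
sed -i 's/r=\[round(e@X/r=[float(v) for v in [round(e@X/; s|)/k,1)\]$|)/k,1)]]|' h.py; python3 -c "
from h import *
st(); plan([(480,0,320,70),(480,-337,230,51)],.04)"
```

```text
1.9 [410.3 404.7 312.3] x [-0.418  0.908  0.001] y [0.908 0.418 0.003] z [ 0.003  0.002 -1.   ] q [-1.05  0.37  0.29  1.59 -0.11  1.19 -0.31] w 40.085605884954006 F [ 1.4 -0.3  0.4]
[[0.04,-0.044,-0.012,-0.001,5.0],[0.04,-0.045,-0.008,-0.001,5.0],[0.04,-0.045,-0.004,-0.001,5.0],[0.04,-0.046,0.0,-0.001,5.0],[0.04,-0.045,0.004,-0.001,4.9],[0.04,-0.045,0.008,-0.001,5.0],[0.04,-0.044,0.012,-0.001,4.9],[0.04,-0.043,0.016,-0.0,5.0]]
[[0.04,-0.042,0.019,-0.001,4.9],[0.04,-0.04,0.014,0.011,2.4],[0.04,-0.039,0.016,0.011,2.4],[0.04,-0.038,0.018,0.011,2.4],[0.04,-0.037,0.019,0.011,2.4],[0.04,-0.037,0.021,0.012,2.4],[0.04,-0.036,0.022,0.011,2.3],[0.04,-0.034,0.024,0.012,2.4]]
[[0.04,-0.034,0.025,0.011,2.3]]
end [ 479.8 -337.   230.3] 51.0
```

Request:
move_arm --pt "0.04 -0.044 -0.012 -0.001 5.0" --pt "0.04 -0.045 -0.008 -0.001 5.0" --pt "0.04 -0.045 -0.004 -0.001 5.0" --pt "0.04 -0.046 0.0 -0.001 5.0" --pt "0.04 -0.045 0.004 -0.001 4.9" --pt "0.04 -0.045 0.008 -0.001 5.0" --pt "0.04 -0.044 0.012 -0.001 4.9" --pt "0.04 -0.043 0.016 0.0 5.0"

```text
clock: 2.7
tcp_pos: [471.5, 43.8, 318.8]
orientation: [2.492, 1.913, 0.002]
force: [1.1, 0.2, 0.3]
gripper_width: 39.8
finger_force: 0.0
```

Request:
move_arm --pt "0.04 -0.042 0.019 -0.001 4.9" --pt "0.04 -0.04 0.014 0.011 2.4" --pt "0.04 -0.039 0.016 0.011 2.4" --pt "0.04 -0.038 0.018 0.011 2.4" --pt "0.04 -0.037 0.019 0.011 2.4" --pt "0.04 -0.037 0.021 0.012 2.4" --pt "0.04 -0.036 0.022 0.011 2.3" --pt "0.04 -0.034 0.024 0.012 2.4"

```text
clock: 3.5
tcp_pos: [480.6, -296.2, 240.0]
orientation: [2.805, 1.414, 0.001]
force: [1.0, 0.1, 0.6]
gripper_width: 40.2
finger_force: 0.0
```

Request:
move_arm --pt "0.04 -0.034 0.025 0.011 2.3" --pt "0.04 0 0 0 0"

```text
clock: 3.7
tcp_pos: [478.2, -342.5, 228.2]
orientation: [2.836, 1.347, -0.005]
force: [-0.4, -0.2, -0.4]
gripper_width: 40.0
finger_force: 0.0
```

```bash
python3 -c "
from h import *
st(); p,d=snap('wrist','w1')
for l in 'mug mug_middle mug_handle'.split(): print(l,pin(l,'wrist'))
snap('top','t1')
for l in 'mug_middle mug_handle'.split(): print(l,pin(l,'top'))
m=env.trace('mug','wrist')[0]['mask']; c=cloud('wrist',d,m)
print(np.percentile(c,[1,50,99],axis=0).round())
for lo,hi in((50,72),(86,100)):
    q=c[(c[:,2]>lo)&(c[:,2]<hi)]; print(len(q),np.percentile(q,[1,50,99],axis=0).round())
q=c[(c[:,2]>84)][:,:2].astype(np.float32); print('rim',cv2.minEnclosingCircle(q))
m0=np.array(cv2.minEnclosingCircle(q)[0]); h=c[(np.linalg.norm(c[:,:2]-m0,axis=1)>50)&(c[:,2]>40)]; print('handle',h.mean(0),np.percentile(h,[2,98],axis=0))
"
```

```text
3.7 [ 478.2 -342.5  228.2] x [ 0.632  0.775 -0.004] y [ 0.775 -0.632  0.   ] z [-0.002 -0.003 -1.   ] q [ 0.11  0.53  0.68  1.7  -0.37  1.05  0.23] w 39.95488763156393 F [-0.4 -0.2 -0.4]
mug [([510.7, -285.7, -2.3], 0.9), ([524.7, -286.0, -2.6], 0.49)]
mug_middle [([525.5, -281.1, -0.4], 0.74)]
mug_handle [([488.8, -334.9, 56.9], 0.61), ([511.9, -284.7, -1.1], 0.4)]
mug_middle [([522.7, -280.7, 3.6], 0.7), ([749.8, 211.1, -1.0], 0.18)]
mug_handle [([484.5, -340.3, 61.7], 0.67), ([560.4, -7.3, 117.7], 0.48)]
[[ 484. -328.    2.]
 [ 521. -279.   16.]
 [ 561. -239.   96.]]
886 [[ 485. -331.   50.]
 [ 515. -283.   62.]
 [ 561. -241.   72.]]
1888 [[ 484. -317.   86.]
 [ 525. -275.   94.]
 [ 563. -238.   97.]]
rim ((517.3594360351562, -284.4934387207031), 49.845699310302734)
handle [ 485.14352949 -329.35352544   77.33969856] [[ 479.1241454  -335.45822002   69.40978574]
 [ 491.25000892 -323.28340833   82.69653704]]
```

View pics/w1.png

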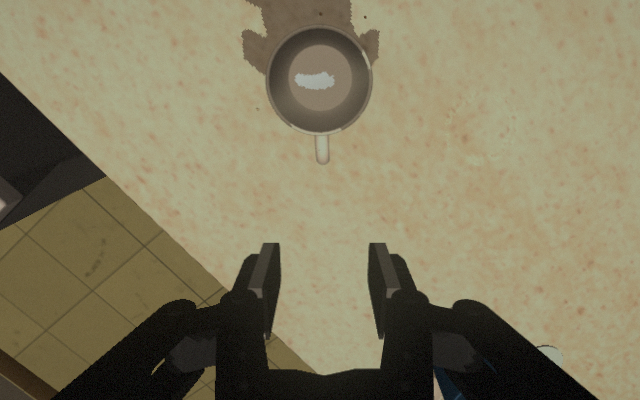

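The wrist view shows the mug rim centred at about (320,80) and the handle running down to (323,163), nearly along tool −x. I'll convert those pixels to positions.

```bash
cat >> h.py <<'E'
def px(cam,u,v,z):
    c=env.calibration(cam); M=T(cam)
    p=cv2.undistortPoints(np.array([[[u,v]]],float),np.array(c["camera_matrix"],float),np.array(c["dist_coeffs"],float))[0,0]
    r=M[:3,:3]@[p[0],p[1],1]; return np.round(M[:3,3]+r*(z-M[2,3])/r[2],1)
E
python3 -c "
from h import *
a=px('wrist',320,80,94)
for u,v in((268,80),(372,80),(320,27),(320,134)): print(px('wrist',u,v,94))
b=px('wrist',322.5,163,80);b2=px('wrist',322,140,84); print(a,b,b2,[np.degrees(np.arctan2(*(a-k)[1::-1])) for k in (b,b2)])
plan([(483,-331,60,50),(483,-331,41,50)],.04)
"
```

```text
[ 494.4 -252.2   94. ]
[ 556.  -301.3   94. ]
[ 548.4 -247.9   94. ]
[ 499.4 -308.9   94. ]
[ 525.2 -276.8   94. ] [ 483.9 -331.5   80. ] [ 496.4 -315.1   84. ] [np.float64(52.94619473519211), np.float64(53.05836310177048)]
[[0.04,0.001,-0.0,0.042,0.4],[0.04,0.001,-0.0,0.043,0.3],[0.04,0.001,-0.001,0.042,0.4],[0.04,0.002,-0.0,0.043,0.3],[0.04,-0.0,-0.0,0.019,0.0]]
end [ 483.6 -331.    40.7] 50.0
```

```bash
python3 -c "
from h import *
st();plan([(485,-329.5,100,53)],.04)
"
```

```text
4.1 [ 481.2 -335.5  229.7] x [0.624 0.782 0.001] y [ 0.782 -0.624  0.   ] z [ 0.001  0.    -1.   ] q [ 0.1   0.52  0.68  1.7  -0.37  1.05  0.23] w 40.01310347756263 F [ 1.   0.6 -0.1]
[[0.04,0.002,-0.0,0.043,-0.5],[0.04,0.003,-0.0,0.043,-0.5],[0.04,0.002,-0.001,0.044,-0.6]]
end [ 484.8 -329.4   99.7] 53.0
```

Request:
move_arm --pt "0.04 0.001 0 0.045 -0.5" --pt "0.04 0 0 0.045 -0.5" --pt "0.04 0 0 0.02 -0.5" --pt "0.04 0 0 0 0" --pt "0.04 0 0 0 0"

```text
clock: 4.6
tcp_pos: [481.6, -335.9, 120.1]
orientation: [2.813, 1.397, 0.0]
force: [-0.2, -0.2, 0.9]
gripper_width: 40.0
finger_force: 0.0
```

```bash
python3 -c "
from h import *
st(); p,d=snap('wrist','w2'); st()
for l in 'mug_middle mug_handle'.split(): print(l,pin(l,'wrist'))
"
```

```text
4.6 [ 481.6 -335.9  120.1] x [ 0.604  0.797 -0.   ] y [ 0.797 -0.604  0.001] z [ 0. -0. -1.] q [ 0.17  0.64  0.59  1.82 -0.47  0.82  0.34] w 39.99953621801783 F [-0.2 -0.2  0.9]
4.65 [ 481.9 -336.3  120.8] x [0.605 0.797 0.   ] y [ 0.797 -0.605  0.002] z [ 0.002 -0.001 -1.   ] q [ 0.17  0.64  0.59  1.82 -0.47  0.82  0.34] w 40.08097522647387 F [-0.2  0.5  0.8]
mug_middle [([526.0, -287.5, -2.2], 0.88)]
mug_handle [([486.1, -341.5, 57.9], 0.73)]
```

View pics/w2.png

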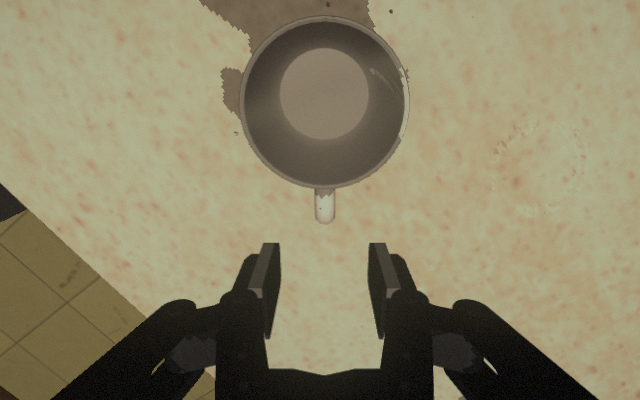

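The mug rim centre is at about (325,102) and the handle end at (325,222), both centred between the fingers at column 325. I'll compute the positions with the arm settled.

```bash
python3 -c "
from h import *
a=px('wrist',325,102,94); b=px('wrist',325,205,84); b2=px('wrist',325,223,75)
print(a,b,b2,np.linalg.norm((a-b2)[:2]))
print([np.degrees(np.arctan2(*(a-k)[1::-1])) for k in (b,b2)])
"
```

```text
[ 523.3 -284.2   94. ] [ 489.7 -328.8   84. ] [ 480.8 -340.7   75. ] 70.70007072132245
[np.float64(53.00697407769667), np.float64(53.049061701674546)]
```

Request:
move_arm --pt "0.04 0.002 0.001 0.04 0" --pt "0.04 0 0.001 0.039 0" --pt "0.04 0 0 0 0" --pt "0.0 0 0 0 0" --pt "0.0 0 0 0 0" --pt "0.0 0 0 0 0" --pt "0.0 0 0 0 0" --pt "0.0 0 0 0 0" --newtons 80

```text
clock: 5.55
tcp_pos: [484.7, -336.5, 42.5]
orientation: [2.812, 1.395, 0.003]
force: [-1.5, 0.1, 8.9]
gripper_width: 10.3
finger_force: 78.3
```

```bash
python3 -c "
from h import *
st(); plan([(484,-336,150,53),(440,-10,160,7)],0.0)
"
```

```text
5.55 [ 484.7 -336.5   42.5] x [0.605 0.796 0.   ] y [ 0.796 -0.605  0.003] z [ 0.003 -0.002 -1.   ] q [ 0.22  0.74  0.5   1.88 -0.55  0.66  0.41] w 10.298765126045726 F [-1.5  0.1  8.9]
[[0.0,-0.0,-0.0,-0.036,-0.1],[0.0,-0.0,-0.0,-0.036,-0.1],[0.0,-0.0,-0.001,-0.036,-0.0],[0.0,0.029,-0.029,-0.001,5.7],[0.0,0.026,-0.032,-0.001,5.8],[0.0,0.023,-0.034,-0.001,5.7],[0.0,0.019,-0.036,-0.001,5.8],[0.0,0.016,-0.038,-0.001,5.7]]
[[0.0,0.012,-0.039,-0.002,5.8],[0.0,0.008,-0.041,-0.001,5.7],[0.0,0.003,-0.041,-0.002,5.8]]
end [439.7 -10.  160.5] 7.0
```

Request:
move_arm --pt "0.0 0 0 -0.025 0" --pt "0.0 0 0 -0.035 0" --pt "0.0 0 0 -0.03 0" --pt "0.0 0.029 -0.029 -0.02 5.7" --pt "0.0 0.026 -0.032 -0.001 5.8" --pt "0.0 0.023 -0.034 -0.001 5.7" --pt "0.0 0.019 -0.036 -0.001 5.8" --pt "0.0 0.016 -0.038 -0.001 5.7"

```text
clock: 6.35
tcp_pos: [456.7, -130.5, 155.2]
orientation: [-3.073, -0.649, -0.002]
force: [0.7, -0.2, -3.1]
gripper_width: 9.7
finger_force: 78.5
```

Request:
move_arm --pt "0.0 0.012 -0.039 -0.001 5.8" --pt "0.0 0.008 -0.041 0 5.7" --pt "0.0 0.003 -0.035 0 5.8" --pt "0 0 0 0 0" --pt "0 0 0 0 0"

```text
clock: 6.85
tcp_pos: [442.2, -14.3, 155.8]
orientation: [-3.135, -0.192, -0.001]
force: [-0.0, -0.5, -2.8]
gripper_width: 9.9
finger_force: 78.5
```

```bash
python3 -c "
from h import *
st(); p,d=snap('wrist','w3')
for l in 'dispenser spout knob_grip catch_tab mug_middle mug_handle'.split(): print(l,pin(l,'wrist'))
snap('top','t3')
for l in 'dispenser spout knob_grip catch_tab'.split(): print(l,pin(l,'top',1))
snap('scene','s3')
for l in 'dispenser spout knob_grip catch_tab'.split(): print(l,pin(l,'scene',1))
"
```

```text
6.85 [442.2 -14.3 155.8] x [0.993 0.122 0.001] y [ 0.122 -0.993 -0.   ] z [ 0.001  0.    -1.   ] q [-0.73  0.51  0.98  2.14 -0.61  0.79 -0.81] w 9.909772526795036 F [-0.  -0.5 -2.8]
dispenser []
spout []
knob_grip []
catch_tab []
mug_middle [([504.0, -10.5, 108.1], 0.92)]
mug_handle [([445.4, -22.4, 173.3], 0.85)]
dispenser [([651.5, 1.0, 1.0], 0.77)]
spout [([558.6, -9.0, 116.2], 0.82)]
knob_grip [([649.3, -3.8, 246.7], 0.9)]
catch_tab [([650.6, 0.5, 245.7], 0.65)]
dispenser [([653.7, 1.0, -0.4], 0.71)]
spout []
knob_grip [([656.2, 1.0, 249.5], 0.82)]
catch_tab [([600.7, -6.1, 242.1], 0.48)]
```

View pics/w3.png

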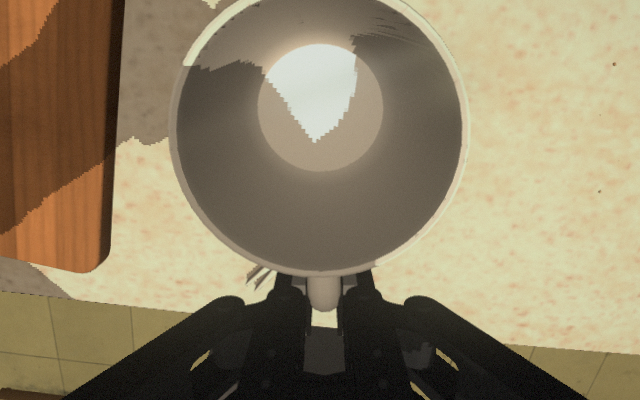

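```bash
python3 -c "
from h import *
st(); plan([(442.2,-15,50,6.5),(492.4,-17.5,50,6.5),(492.4,-17.5,42,6.5)],0.0,step=36)
"
```

```text
7.7 [442.1 -15.3 155.3] x [ 0.993  0.118 -0.   ] y [ 0.118 -0.993  0.   ] z [-0. -0. -1.] q [-0.73  0.51  0.98  2.15 -0.61  0.79 -0.81] w 10.171809905728585 F [ 0.5 -0.8 -3.3]
[[0.0,0.0,-0.0,0.035,0.1],[0.0,0.0,-0.0,0.035,0.1],[0.0,0.0,-0.0,0.035,0.1],[0.0,0.025,0.004,0.0,-0.0],[0.0,0.025,0.004,0.0,-0.0],[0.0,-0.0,-0.0,0.008,-0.0]]
end [492.7 -17.6  42.3] 6.5
```

Request:
move_arm --pt "0.0 0 0 0.035 0.1" --pt "0.0 0 0 0.035 0.1" --pt "0.0 0 0 0.035 0.1" --pt "0.0 0.001 0 0 0" --pt "0.0 0.025 0.004 0 0" --pt "0.0 0.025 0.004 0 0" --pt "0 0 0 0 0" --pt "0 0 0 0.005 0"

```text
clock: 8.5
tcp_pos: [494.6, -17.8, 46.7]
orientation: [3.136, 0.179, 0.003]
force: [0.1, 0.5, -3.5]
gripper_width: 9.9
finger_force: 78.7
```

Request:
move_arm --pt "0.0 0 0 0.002 0" --pt "0.0 0 0 0 0"

```text
clock: 8.7
tcp_pos: [492.9, -17.4, 43.4]
orientation: [-3.136, -0.177, 0.001]
force: [-1.0, 0.9, -2.1]
gripper_width: 10.0
finger_force: 78.9
```

```bash
python3 -c "
from h import *
st(); snap('top','t4')
for l in 'spout mug_middle mug_handle'.split(): print(l,pin(l,'top',1))
snap('scene','s4')
for l in 'spout mug_middle mug_handle'.split(): print(l,pin(l,'scene',1))
a=cv2.imread('pics/t4.png');b=cv2.imread('pics/s4.png')
cv2.imwrite('pics/c4.png',np.hstack([cv2.resize(a[120:230,250:380],(400,338)),cv2.resize(b[140:260,270:400],(400,338))]))
"
```

```text
8.7 [492.9 -17.4  43.4] x [ 0.994  0.113 -0.001] y [ 0.113 -0.994 -0.   ] z [-0.001  0.    -1.   ] q [-0.52  0.72  0.73  2.13 -0.85  0.62 -0.63] w 10.011599972864905 F [-1.   0.9 -2.1]
spout [([560.1, -9.2, 115.8], 0.72)]
mug_middle [([556.9, -4.6, 1.9], 0.46)]
mug_handle []
spout [([557.2, -12.4, 117.4], 0.77)]
mug_middle [([558.5, -13.0, 2.2], 0.94)]
mug_handle [([488.4, -19.1, 60.9], 0.69)]
```

View pics/c4.png

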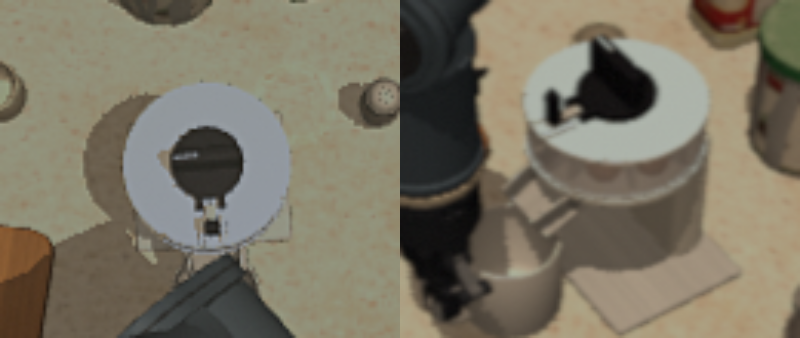

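Request:
move_arm --pt "0.0 0 0 0.001 0" --pt "0.03 0 0 0 0" --pt "0.03 0 0 0 0" --pt "0.03 0 0 0 0" --pt "0.03 0 0 0 0" --pt "0.03 -0.02 0 0 0" --pt "0.03 -0.035 0 -0.01 0" --pt "0.03 0 0 -0.045 0"

```text
clock: 9.9
tcp_pos: [432.0, -23.4, 94.9]
orientation: [-3.134, -0.174, 0.016]
force: [2.0, 1.0, 1.2]
gripper_width: 29.8
finger_force: 0.0
```

Request:
move_arm --pt "0.03 0 0 -0.05 0" --pt "0.03 0 0 -0.05 0" --pt "0.03 0.01 0 -0.05 0" --pt "0.03 0.03 0 -0.05 0" --pt "0.03 0.04 0 -0.045 0" --pt "0.03 0.02 0.002 -0.01 0" --pt "0.03 0 0 0 0" --pt "0.03 0 0 0 0"

```text
clock: 10.7
tcp_pos: [526.9, -16.0, 336.0]
orientation: [3.136, 0.177, -0.002]
force: [0.3, 0.1, -0.2]
gripper_width: 30.2
finger_force: 0.0
```

```bash
python3 -c "
from h import *
print(np.round(env.calibration('wrist')['tool_from_camera'],2))
st(); p,d=snap('wrist','w5'); st()
for l in 'spout mug_middle mug_handle knob_grip catch_tab dispenser'.split(): print(l,pin(l,'wrist',1))
"
```

```text
[[   0.     -0.95   -0.32   82.53]
 [   1.      0.     -0.      1.42]
 [   0.     -0.32    0.95 -142.05]
 [   0.      0.      0.      1.  ]]
10.7 [526.9 -16.  336. ] x [ 0.994  0.112 -0.001] y [ 0.112 -0.994  0.   ] z [-0.001 -0.    -1.   ] q [-0.78  0.46  1.14  1.67 -0.43  1.29 -1.01] w 30.170421088360648 F [ 0.3  0.1 -0.2]
10.75 [526.4 -16.  335.8] x [ 0.994  0.112 -0.002] y [ 0.112 -0.994 -0.   ] z [-0.002  0.    -1.   ] q [-0.78  0.46  1.14  1.67 -0.43  1.29 -1.01] w 29.714288240983375 F [-1.   0.3 -0.1]
spout []
mug_middle [([556.6, -10.6, -3.2], 0.94)]
mug_handle [([494.0, -22.0, 58.5], 0.57)]
knob_grip []
catch_tab [([598.2, -5.4, 241.7], 0.73)]
dispenser []
```

View pics/w5.png

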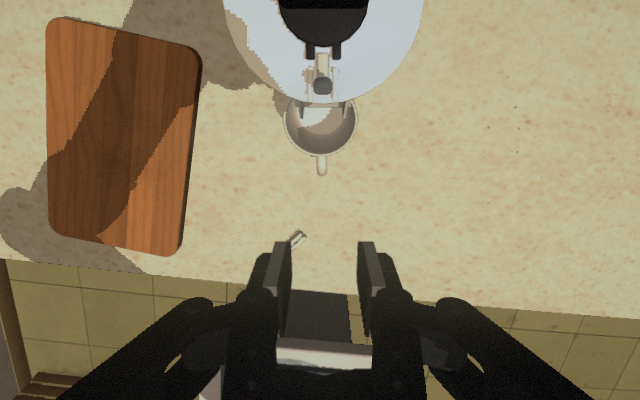

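The mug stands centred under the chute lip at about (321,120). The catch tab is at (323,84), directly in front of the knob (skirt centre column about 323), so the dispenser's yaw is about the tool's, 6.4°.

```bash
python3 -c "
from h import *
a=px('wrist',323,84,245); b=px('wrist',323,10,240)
print(a,b,px('wrist',323,84,249),px('wrist',315,84,249),px('wrist',332,84,249))
st()
plan([(597.5,-6,280,6.4),(597.5,-6,225,6.4)],.03)
"
```

```text
[599.4  -8.  245. ] [642.9  -3.  240. ] [599.6  -8.  249. ] [599.  -3. 249.] [600.2 -13.6 249. ]
11.05 [527.  -15.6 336.4] x [ 0.994  0.113 -0.   ] y [ 0.113 -0.994 -0.   ] z [-0.  0. -1.] q [-0.78  0.46  1.14  1.67 -0.44  1.29 -1.01] w 29.986508166396927 F [-0.9  0.3  0.8]
[[0.03,0.036,-0.001,0.028,0.0],[0.03,0.035,-0.001,0.028,0.1],[0.03,0.0,0.0,0.028,-0.0],[0.03,0.0,0.0,0.027,-0.0]]
end [597.3  -5.6 225.4] 6.4
```

Request:
move_arm --pt "0.03 0.036 0 0.028 0" --pt "0.03 0.036 0 0.028 0" --pt "0.03 0 0 0.028 0" --pt "0.03 0 0 0.0265 0" --pt "0.03 0 0 0 0" --pt "0.0 0 0 0 0" --pt "0.0 0 0 0 0" --pt "0.0 0 0 0 0" --newtons 25

```text
clock: 11.85
tcp_pos: [599.1, -7.1, 227.2]
orientation: [-3.136, -0.179, -0.002]
force: [-2.6, 2.8, -0.5]
gripper_width: 11.2
finger_force: 29.9
```

Request:
move_arm --pt "0.0 0 0 0 0"

```text
clock: 11.95
tcp_pos: [599.2, -7.1, 227.1]
orientation: [-3.136, -0.179, -0.002]
force: [-1.4, 2.9, 3.1]
gripper_width: 10.9
finger_force: 30.3
```

Request:
move_arm --pt "0.0 -0.004 0 0 0" --pt "0.0 -0.004 0 0 0" --pt "0.0 -0.004 0 0 0" --pt "0.0 -0.003 0 0 0" --pt "0.0 0 0 0 0"

```text
clock: 12.45
tcp_pos: [586.4, -8.5, 227.1]
orientation: [3.136, 0.18, 0.009]
force: [8.5, 4.3, -0.5]
gripper_width: 11.3
finger_force: 29.9
```

```bash
python3 -c "
from h import *
st()"
```

```text
12.45 [586.4  -8.5 227.1] x [0.993 0.114 0.006] y [ 0.114 -0.993  0.   ] z [ 0.006  0.    -1.   ] q [-0.65  0.64  1.01  1.71 -0.59  1.12 -0.92] w 11.296142680301102 F [ 8.5  4.3 -0.5]
```

Request:
move_arm --pt "0.03 0.002 0 0 0" --pt "0.03 0 0 0 0" --pt "0.03 0 0 0 0" --pt "0.03 0 0 -0.03 0" --pt "0.03 0 0 -0.04 0" --pt "0.03 0 0 0 0" --pt "0.03 0 0 0 0"

```text
clock: 13.15
tcp_pos: [586.1, -9.5, 296.6]
orientation: [-3.137, -0.177, -0.002]
force: [0.2, 0.3, -1.5]
gripper_width: 30.0
finger_force: 0.0
```

```bash
python3 -c "
from h import *
p,d=snap('wrist','w6'); st()
for l in 'knob_grip catch_tab dispenser'.split(): print(l,pin(l,'wrist',1))
plan([(651.3,-1,297,96.4)],.04)
"
```

```text
13.2 [585.7  -9.1 295.6] x [ 0.994  0.113 -0.   ] y [ 0.113 -0.994 -0.   ] z [-0.  0. -1.] q [-0.67  0.58  1.06  1.6  -0.53  1.27 -0.98] w 29.89589415907203 F [-0.8  0.4  0.3]
knob_grip [([655.1, -5.7, 244.9], 0.91)]
catch_tab [([585.7, -7.1, 237.6], 0.78)]
dispenser []
[[0.04,0.006,-0.0,-0.0,-8.2],[0.04,0.006,0.001,-0.0,-8.2],[0.04,0.006,0.002,-0.0,-8.2],[0.04,0.005,0.002,-0.0,-8.2],[0.04,0.005,0.003,-0.0,-8.2],[0.04,0.005,0.004,-0.0,-8.2],[0.04,0.004,0.005,-0.0,-8.1],[0.04,0.003,0.005,-0.001,-8.2]]
[[0.04,0.003,0.005,-0.0,-8.1],[0.04,0.002,0.006,-0.001,-8.2],[0.04,0.0,0.006,-0.0,-8.1]]
end [651.4  -1.3 296.9] 96.4
```

View pics/w6.png

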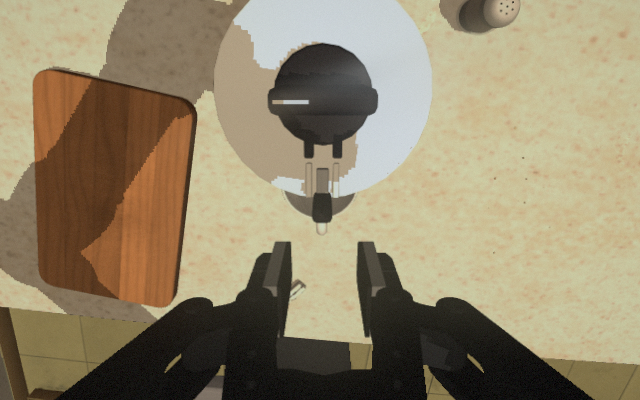

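The catch tab is pulled out, now at (322,208) and clear of the teeth. The paddle is centred at about (323,100) and parallel to the image rows.

```bash
python3 -c "
from h import *
print(px('wrist',323,97,260),px('wrist',323,93,224),px('wrist',322,208,245))
"
```

```text
[654.1  -1.8 260. ] [653.6  -1.8 224. ] [589.9  -8.5 245. ]
```

Request:
move_arm --pt "0.04 0.007 0 0 -8.2" --pt "0.04 0.006 0.001 0 -8.2" --pt "0.04 0.006 0.002 0 -8.2" --pt "0.04 0.005 0.002 0 -8.2" --pt "0.04 0.005 0.003 0 -8.2" --pt "0.04 0.005 0.004 0 -8.2" --pt "0.04 0.004 0.005 0 -8.1" --pt "0.04 0.003 0.005 0 -8.2"

```text
clock: 14.15
tcp_pos: [634.9, -3.4, 295.0]
orientation: [-2.536, -1.853, 0.002]
force: [-0.5, -0.2, 0.6]
gripper_width: 39.8
finger_force: 0.0
```

Request:
move_arm --pt "0.04 0.003 0.005 0 -8.1" --pt "0.04 0.002 0.006 0 -8.2" --pt "0.04 0 0.006 0 -8.1" --pt "0.04 0 0 0 0" --pt "0.04 0 0 0 0" --pt "0.04 0 0 0 0"

```text
clock: 14.75
tcp_pos: [652.5, -1.5, 295.7]
orientation: [-2.098, -2.338, 0.001]
force: [-0.3, 0.6, 1.0]
gripper_width: 40.0
finger_force: 0.0
```

```bash
python3 -c "
from h import *
st(); plan([(652.5,-1.5,229,96.4)],.04)
snap('top','t7'); print(pin('mug_middle','top'), pin('catch_tab','top'))
"
```

```text
14.75 [652.5  -1.5 295.7] x [-0.108  0.994 -0.   ] y [ 0.994  0.108 -0.001] z [-0.001 -0.    -1.   ] q [-0.39  0.55  0.57  1.41 -0.3   1.26  0.31] w 39.977795836072225 F [-0.3  0.6  1. ]
[[0.04,-0.0,-0.0,0.033,-0.1],[0.04,-0.0,-0.0,0.034,-0.1]]
end [652.5  -1.5 228.7] 96.4
[([558.5, -4.6, 0.9], 0.57), ([495.3, -16.5, 60.9], 0.19)] []
```

Request:
move_arm --pt "0.04 0 0 0.033 0" --pt "0.04 0 0 0.033 0" --pt "0.04 0 0 0 0" --pt "0.0 0 0 0 0" --pt "0.0 0 0 0 0" --pt "0.0 0 0 0 0" --pt "0.0 0 0 0 0" --newtons 40

```text
clock: 15.6
tcp_pos: [652.9, -1.8, 232.0]
orientation: [2.094, 2.341, 0.002]
force: [-5.4, 0.1, 6.2]
gripper_width: 13.5
finger_force: 40.5
```

```bash
python3 -c "
from h import *
st(); print(env.get_state()['torque'])
"
```

```text
15.6 [652.9  -1.8 232. ] x [-0.111  0.994  0.   ] y [0.994 0.111 0.001] z [ 0.001  0.    -1.   ] q [-0.38  0.6   0.55  1.51 -0.33  1.12  0.34] w 13.499934051561484 F [-5.4  0.1  6.2]
[ 0.01902887  1.06026466 -0.04551112]
```

Request:
move_arm --pt "0.0 0 -0.001 -0.001 7.5" --pt "0.0 0 0 0 7.5" --pt "0.0 0 0 0 7.5" --pt "0.0 0 0 0 7.5" --pt "0.0 0 0 0 7.5" --pt "0.0 0 0 0 7.5" --pt "0.0 0 0 0 0" --pt "0.0 0 0 0 0"

```text
clock: 16.4
tcp_pos: [652.4, -1.6, 232.0]
orientation: [2.827, 1.367, 0.002]
force: [-1.5, 0.0, 2.8]
gripper_width: 13.2
finger_force: 41.4
```

```bash
python3 -c "
from h import *
st(); print(env.get_state()['torque'])
p,d=snap('scene','s8')
for c in ('scene',):
    for t in env.pinpoint('walnut_1',c): print(np.round(T(c)@np.r_[t['position'],1],0)[:3],round(t['score'],2))
cv2.imwrite('pics/c8.png',cv2.resize(p[140:260,270:400,::-1],(650,600)))
"
```

```text
16.4 [652.4  -1.6 232. ] x [0.621 0.784 0.001] y [ 0.784 -0.621  0.001] z [ 0.001 -0.    -1.   ] q [-0.49  0.65  0.77  1.52 -0.48  1.17 -0.3 ] w 13.197300032910073 F [-1.5  0.   2.8]
[-0.16713079  0.21576898 -0.00538226]
[532. -11.  48.] 0.35
```

View pics/c8.png

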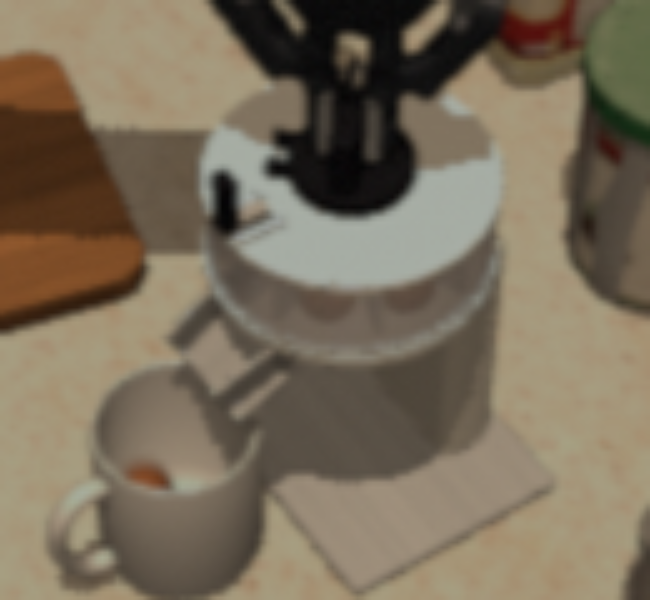

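One walnut, brown at about (148,475), is in the mug, and the teeth have turned one click. Now the next two clicks.

Request:
move_arm --pt "0.0 0 0 0 7.5" --pt "0.0 0 0 0 7.5" --pt "0.0 0 0 0 7.5" --pt "0.0 0 0 0 7.5" --pt "0.0 0 0 0 7.5" --pt "0.0 0 0 0 7.5" --pt "0.0 0 0 0 0" --pt "0.0 0 0 0 0"

```text
clock: 17.3
tcp_pos: [652.2, -1.3, 232.0]
orientation: [-3.136, -0.179, -0.002]
force: [-2.9, 1.3, 6.9]
gripper_width: 13.1
finger_force: 42.0
```

Request:
move_arm --pt "0.0 0 0 0 7.5" --pt "0.0 0 0 0 7.5" --pt "0.0 0 0 0 7.5" --pt "0.0 0 0 0 7.5" --pt "0.0 0 0 0 7.5" --pt "0.0 0 0 0 7.5" --pt "0.0 0 0 0 0" --pt "0.0 0 0 0 0"

```text
clock: 18.1
tcp_pos: [652.3, -1.0, 232.0]
orientation: [-2.965, 1.034, -0.001]
force: [-1.6, 3.4, 7.6]
gripper_width: 13.1
finger_force: 42.2
```

```bash
python3 -c "
from h import *
st(); print(env.get_state()['torque'])
p,d=snap('scene','s9')
cv2.imwrite('pics/c9.png',cv2.resize(p[140:260,270:400,::-1],(650,600)))
"
```

```text
18.1 [652.3  -1.  232. ] x [ 0.783 -0.622 -0.   ] y [-0.622 -0.783 -0.001] z [ 0.001  0.001 -1.   ] q [-0.64  0.83  1.19  1.52 -0.78  1.33 -1.61] w 13.118554268728987 F [-1.6  3.4  7.6]
[ 0.37082893  0.65667519 -0.02203482]
```

View pics/c9.png

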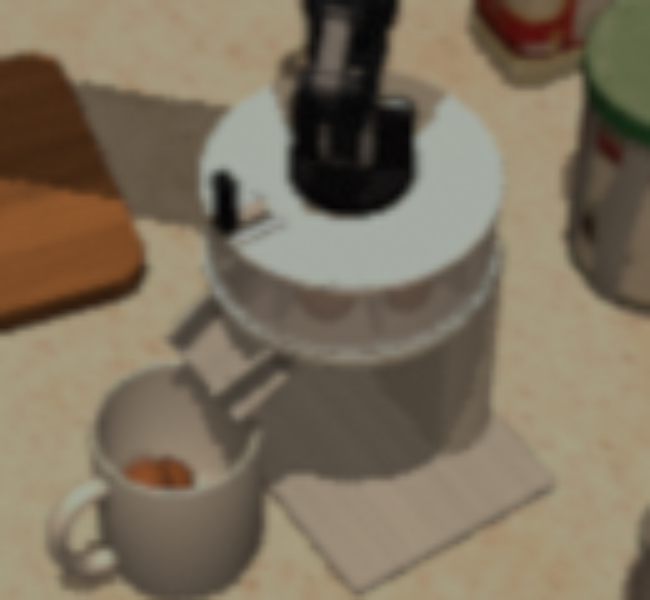

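Two walnuts show from this side, around (125–190,470), and a third may be hidden behind the rim. The knob has turned exactly 135°. I'll release, retreat and count from above.

Request:
move_arm --pt "0.035 0 0 0 0" --pt "0.035 0 0 0 0" --pt "0.035 0 0 0 0" --pt "0.035 0 0 -0.03 0" --pt "0.035 0 0 -0.04 0" --pt "0.035 0 0 0 -8.5" --pt "0.035 0 0 0 -8.5" --pt "0.035 0 0 0 -8.5"

```text
clock: 18.95
tcp_pos: [652.0, -1.6, 301.2]
orientation: [3.122, -0.348, 0.001]
force: [-0.8, -1.0, 0.4]
gripper_width: 35.2
finger_force: 0.0
```

Request:
move_arm --pt "0.035 0 0 0 -8.5" --pt "0.035 0 0 0 -8.5" --pt "0.035 -0.03 0 0 -2.5" --pt "0.035 -0.05 0 0 0" --pt "0.035 -0.05 0 0 0" --pt "0.035 -0.05 0 0 0" --pt "0.035 0 0 0 0" --pt "0.035 0 0 0 0"

```text
clock: 19.75
tcp_pos: [472.5, -19.7, 301.4]
orientation: [-3.135, -0.176, -0.002]
force: [1.1, 0.8, 0.3]
gripper_width: 35.0
finger_force: 0.0
```

```bash
python3 -c "
from h import *
p,d=snap('wrist','w10');st()
for l in 'mug_middle mug_handle walnut_1'.split(): print(l,pin(l,'wrist',5))
u=env.trace('mug','wrist')[0]['mask']; v,w=np.nonzero(u); print(w.min(),w.max(),v.min(),v.max())
cv2.imwrite('pics/c10.png',cv2.resize(p[0:240,180:460,::-1],(700,600)))
"
```

```text
19.8 [473.7 -19.7 301.5] x [0.994 0.113 0.002] y [ 0.113 -0.994 -0.001] z [ 0.001  0.001 -1.   ] q [-0.88  0.41  1.2   1.86 -0.42  1.16 -0.99] w 34.67096181141072 F [-0.2 -0.1 -0. ]
mug_middle [([561.4, -11.8, -2.1], 0.97)]
mug_handle [([498.0, -22.3, 60.9], 0.63)]
walnut_1 [([557.2, 14.2, 11.5], 0.9), ([575.8, -26.4, 19.3], 0.77), ([541.1, -11.7, 23.6], 0.64)]
279 365 34 137
```

View pics/c10.png

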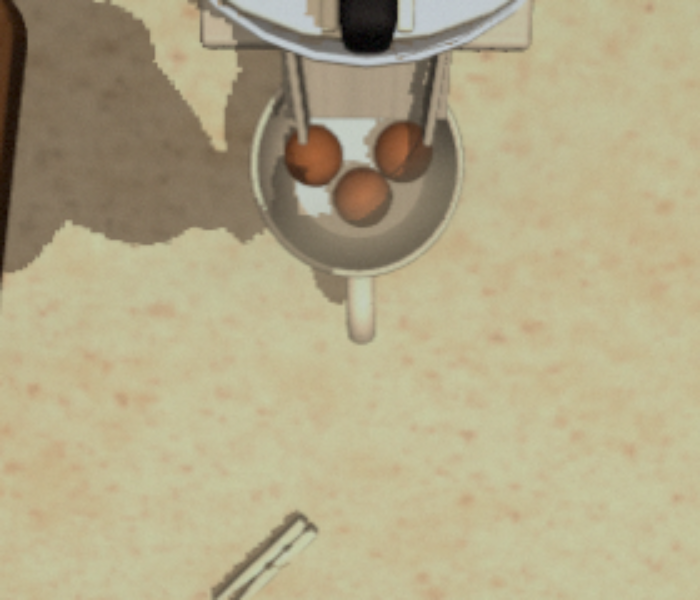

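Three walnuts are in the mug, at about (313,155), (403,150) and (362,195), and the handle is still aligned. I'll grip it again.

```bash
python3 -c "
from h import *
st();plan([(433.2,-24.3,290,6.5),(433.2,-24.3,42.5,6.5),(492.9,-17.4,42.5,6.5)],.035)
print(pin('board','top',1))
"
```

```text
20.0 [474.  -20.4 301.1] x [0.994 0.112 0.   ] y [ 0.112 -0.994  0.001] z [ 0.    -0.001 -1.   ] q [-0.88  0.41  1.2   1.85 -0.42  1.16 -0.99] w 35.30415039657632 F [ 0.3 -0.3 -0.3]
[[0.035,-0.041,-0.001,0.011,-0.1],[0.035,0.0,0.0,0.041,0.0],[0.035,0.0,0.0,0.041,0.0],[0.035,0.0,0.0,0.041,0.0],[0.035,0.0,0.0,0.042,0.0],[0.035,0.0,0.0,0.041,0.0],[0.035,0.0,0.0,0.042,0.0],[0.035,0.03,0.0,-0.0,0.0]]
[[0.035,0.03,0.0,-0.0,0.0]]
end [492.7 -17.2  42.1] 6.5
[([471.2, 260.2, -2.0], 0.88)]
```

Request:
move_arm --pt "0.035 -0.041 -0.001 0.011 -0.1" --pt "0.035 0 0 0.041 0" --pt "0.035 0 0 0.041 0" --pt "0.035 0 0 0.041 0" --pt "0.035 0 0 0.042 0" --pt "0.035 0 0 0.041 0" --pt "0.035 0 0 0.042 0" --pt "0.035 0 0 0 0"

```text
clock: 20.85
tcp_pos: [430.1, -23.8, 38.5]
orientation: [-3.136, -0.177, 0.011]
force: [0.2, 0.6, -1.1]
gripper_width: 34.9
finger_force: 0.0
```

Request:
move_arm --pt "0.035 0.02 0 0 0" --pt "0.035 0.02 0 0 0" --pt "0.035 0.02 0 0 0" --pt "0.035 0 0 0 0" --pt "0.0 0 0 0 0" --pt "0.0 0 0 0 0" --pt "0.0 0 0 0 0" --pt "0.0 0 0 0 0" --newtons 80

```text
clock: 21.65
tcp_pos: [491.3, -17.3, 43.1]
orientation: [-3.136, -0.177, -0.001]
force: [-1.2, 0.4, 8.3]
gripper_width: 9.7
finger_force: 77.9
```

```bash
python3 -c "
from h import *
st();plan([(492.9,-17.4,50,6.5),(432,-24,50,6.5),(440,-10,110,10),(430,228,110,36)],0.0,step=30)
"
```

```text
21.65 [491.3 -17.3  43.1] x [0.994 0.112 0.001] y [ 0.112 -0.994 -0.   ] z [ 0.001  0.    -1.   ] q [-0.52  0.72  0.73  2.14 -0.87  0.62 -0.62] w 9.665571207306957 F [-1.2  0.4  8.3]
[[0.0,0.002,0.0,-0.007,-0.0],[0.0,-0.021,0.0,0.0,-0.0],[0.0,-0.02,0.0,0.0,-0.0],[0.0,-0.021,0.0,0.0,-0.0],[0.0,0.003,-0.004,-0.02,-1.2],[0.0,0.003,-0.004,-0.02,-1.2],[0.0,0.004,-0.005,-0.02,-1.1],[0.0,0.004,-0.029,0.0,-3.3]]
[[0.0,0.006,-0.029,0.0,-3.2],[0.0,0.007,-0.029,0.0,-3.3],[0.0,0.009,-0.029,0.0,-3.2],[0.0,0.01,-0.028,0.0,-3.3],[0.0,0.012,-0.027,0.0,-3.2],[0.0,0.014,-0.027,0.0,-3.3],[0.0,0.015,-0.025,0.0,-3.2]]
end [430.3 227.9 110.1] 36.0
```

Request:
move_arm --pt "0.0 0 0 -0.008 0" --pt "0.0 0 0 0 0" --pt "0.0 -0.018 0 0 0" --pt "0.0 -0.022 0 0 0" --pt "0.0 -0.02 0 0 0" --pt "0.0 0.003 -0.004 -0.02 -1.2" --pt "0.0 0.003 -0.004 -0.02 -1.2" --pt "0.0 0.004 -0.005 -0.02 -1.1"

```text
clock: 22.45
tcp_pos: [439.3, -9.8, 110.8]
orientation: [-3.13, -0.273, 0.002]
force: [0.7, -0.4, -3.6]
gripper_width: 9.5
finger_force: 78.4
```

Request:
move_arm --pt "0.0 0.004 -0.029 0.0 -3.3" --pt "0.0 0.006 -0.029 0.0 -3.2" --pt "0.0 0.007 -0.029 0.0 -3.3" --pt "0.0 0.009 -0.029 0.0 -3.2" --pt "0.0 0.01 -0.028 0.0 -3.3" --pt "0.0 0.012 -0.027 0.0 -3.2" --pt "0.0 0.014 -0.027 0.0 -3.3" --pt "0.0 0.015 -0.025 0.0 -3.2"

```text
clock: 23.25
tcp_pos: [429.6, 229.2, 110.1]
orientation: [2.987, 0.974, -0.001]
force: [0.8, -0.0, -3.8]
gripper_width: 9.9
finger_force: 78.4
```

Request:
move_arm --pt "0.0 0 0 0 0" --pt "0.0 0 0 0 0"

```text
clock: 23.45
tcp_pos: [429.8, 228.2, 109.9]
orientation: [2.987, 0.972, -0.001]
force: [0.2, -0.5, -3.4]
gripper_width: 10.0
finger_force: 78.4
```

```bash
python3 -c "
from h import *
st();snap('top','t11');snap('scene','s11')
for c in('top','scene'):
  for l in 'mug_middle board walnut_1 spout'.split(): print(l,pin(l,c,4))
"
```

```text
23.45 [429.8 228.2 109.9] x [ 0.808  0.589 -0.001] y [ 0.589 -0.808  0.   ] z [-0.001 -0.001 -1.   ] q [-1.1   0.6   0.8   2.09 -0.66  0.72 -0.82] w 10.021531582778879 F [ 0.2 -0.5 -3.4]
mug_middle [([484.7, 270.3, 68.1], 0.69)]
board [([471.4, 263.0, -0.8], 0.61)]
walnut_1 [([469.9, 265.3, 63.8], 0.7), ([494.1, 286.8, 87.7], 0.63), ([496.3, 258.9, 85.2], 0.44)]
spout [([560.9, -9.5, 117.2], 0.64)]
mug_middle [([482.3, 264.8, 65.7], 0.87), ([746.9, -160.7, -0.0], 0.47), ([476.9, 257.7, 1.4], 0.33)]
board [([475.9, 257.7, 1.2], 0.98)]
walnut_1 []
spout [([561.0, -14.3, 117.1], 0.58)]
```

Request:
move_arm --pt "0.0 0 0 0.02 0" --pt "0.0 0 0 0.018 0" --pt "0.0 0 0 0.004 0" --pt "0.0 0 0 0.002 0" --pt "0.0 0 0 0.001 0" --pt "0.0 0 0 0 0"

```text
clock: 24.55
tcp_pos: [430.8, 228.2, 65.6]
orientation: [-2.988, -0.971, -0.001]
force: [0.5, 0.9, -3.7]
gripper_width: 10.1
finger_force: 78.4
```

Request:
move_arm --pt "0.0 0 0 0.001 0" --pt "0.0 0 0 0.001 0" --pt "0.0 0 0 0 0"

```text
clock: 24.85
tcp_pos: [430.4, 228.1, 64.5]
orientation: [-2.987, -0.969, -0.001]
force: [-7.0, -2.0, 18.5]
gripper_width: 9.7
finger_force: 81.6
```

Request:
move_arm --pt "0.0 0 0 -0.001 0" --pt "0.035 0 0 0 0" --pt "0.035 0 0 0 0" --pt "0.035 0 0 0 0" --pt "0.035 0 0 0 0" --pt "0.035 0 0 -0.02 0" --pt "0.035 0 0 -0.04 0" --pt "0.035 0 0 -0.05 0"

```text
clock: 25.65
tcp_pos: [429.5, 227.4, 174.2]
orientation: [2.986, 0.969, -0.005]
force: [0.1, 0.9, -0.0]
gripper_width: 35.0
finger_force: 0.0
```

Request:
move_arm --pt "0.035 0 0 -0.05 0" --pt "0.035 0 0 -0.05 0" --pt "0.035 0 0 0 0" --pt "0.035 0 0 0 0"

```text
clock: 26.05
tcp_pos: [430.7, 228.5, 274.8]
orientation: [-2.986, -0.971, -0.003]
force: [0.0, 0.5, -0.1]
gripper_width: 35.0
finger_force: 0.0
```

```bash
python3 -c "
from h import *
p,d=snap('wrist','w12');st()
for l in 'mug_middle walnut_1'.split(): print(l,pin(l,'wrist',5))
q,d=snap('scene','s12')
for l in 'mug_middle board spout shaker'.split(): print(l,pin(l,'scene',1))
r,d=snap('top','t12')
for l in 'cup_cream shaker'.split(): print(l,pin(l,'top',1))
cv2.imwrite('pics/c12.png',np.vstack([cv2.resize(p,(480,300)),cv2.resize(q,(480,300))])[:,:,::-1])
"
```

```text
26.1 [430.  228.3 273.7] x [ 0.809  0.588 -0.   ] y [ 0.588 -0.809 -0.001] z [-0.001  0.    -1.   ] q [-1.3   0.41  1.04  1.87 -0.4   1.09 -1.05] w 35.21665369700329 F [ 0.7  0.4 -0.7]
mug_middle [([483.8, 262.2, 15.7], 0.61)]
walnut_1 [([502.1, 252.8, 38.4], 0.93), ([464.1, 279.6, 44.0], 0.8), ([492.0, 283.3, 34.2], 0.56)]
mug_middle [([486.3, 262.6, 23.6], 0.8)]
board [([477.8, 255.8, 2.4], 0.95)]
spout [([560.0, -17.7, 115.3], 0.67)]
shaker [([748.3, -163.3, 0.5], 0.77)]
cup_cream [([749.0, 212.3, 1.8], 0.88)]
shaker [([747.3, -155.7, -0.2], 0.75)]
```

View pics/c12.png

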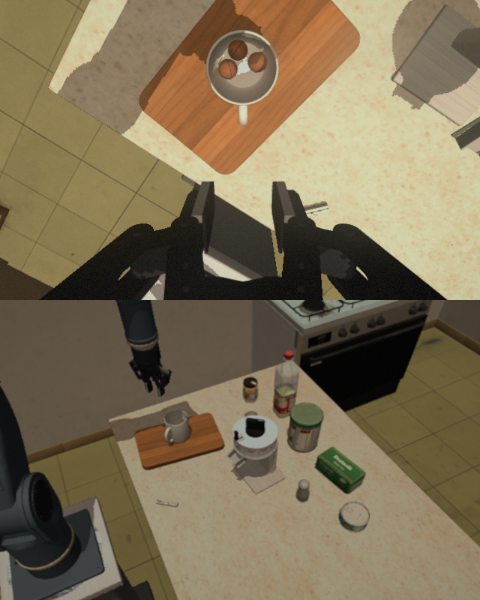

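The mug stands upright on the board, at (242,68) in the wrist view, with three walnuts inside. The gripper is clear, and the cream cup and shaker haven't moved.

```bash
python3 -c "
from h import *
print(env.hand_in())"
```

```text
the job is handed in; nothing more can be done
None
```

I've handed the job in: the mug stands upright on the chopping board with exactly three walnuts in it, the catch is out, the knob turned three clicks clockwise, and the cream cup and salt shaker were not moved (about 26 s of the 72 s used).

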